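# Start the jam filler for the jar under its spout

### The job

Get the jar filler going for the empty jar that already stands under its spout: push the back half of the main rocker switch down to turn the machine on, then push the portion key for that jar's size fully in (left key small jar, middle medium, right large), then press the round start key all the way down and let it come back up. Push no other portion key, and leave the jars and the other things where they stand.

Things in the scene. Friction and masses are not known exactly. Their poses are not given: they have to be found in the camera images.
- filler: Jar filling machine, fixed: white console (220 mm deep, 260 wide) on the right, steel drip plate 22 mm high in the middle (y 0.13 to 0.41), steel pump tower 0.26 m high with a round hopper up to 0.47 m on the left (y 0.41 to 0.57). Origin on the table under the console's centre; x from the console's front to its back, away from the robot, y left towards the tower, z up.
- panel_mid (a point): Middle of the console's sloping aluminium control panel, 88 mm over the table (65 mm at its front edge, 110 mm at its back edge). x up the slope, away from the robot, y left, z out of the panel, leaning 0.20 rad from vertical towards the robot. All controls are on it, and the keys move along its z. Behind the panel is a level ledge, 80 mm deep and 111 mm high.
- nozzle_tip (a point): Lower end of the steel spout, which reaches from the tower over the drip plate, 157 mm above the table, over the filling place (filler frame x = -0.03, y = 0.27).
- main_switch_push (a point): On the back half (away from the robot, white line) of the main switch, 17 mm behind its pivot. Grey rocker 47 mm front to back, 26 wide, at panel_mid x -0.05, y 0.07, in a black frame 3 mm high. Off: the back half slopes up 0.36 rad, its end 14 mm over the panel; the front half lies flat. Push the back half down until flat, this point 5.5 mm over the panel. Frame turns with the rocker.
- main_switch (a joint): Angle of the rocker: 0 off, 0.36 rad fully on (back half flat with the panel). About 3 N on the back half turns it; no spring: it stays where it is left.
- key_small_top (a point): Centre of the top of the left (towards the tower) of three portion keys, for the small jar: grey, 34 mm front to back by 28 mm, with the smallest white jar sign; at panel_mid x 0.03, y 0.05. Top 12 mm over the panel when out, 6 mm when in; black frame around the keys 3 mm high. z is the panel's normal; the point moves with the key.
- key_small (a joint): Depth of the small-portion key: 0 out, 0.006 m fully in. About 3 N moves it; it has no return spring: it stays in and cannot be pulled out again.
- key_medium_top (a point): Centre of the top of the middle of three portion keys, for the medium jar: grey, 34 mm front to back by 28 mm, with the middle-sized white jar sign; at panel_mid x 0.03, y 0. Top 12 mm over the panel when out, 6 mm when in; black frame around the keys 3 mm high. z is the panel's normal; the point moves with the key.
- key_medium (a joint): Depth of the medium-portion key: 0 out, 0.006 m fully in. About 3 N moves it; it has no return spring: it stays in and cannot be pulled out again.
- key_large_top (a point): Centre of the top of the right of three portion keys, for the large jar: grey, 34 mm front to back by 28 mm, with the biggest white jar sign; at panel_mid x 0.03, y -0.05. Top 12 mm over the panel when out, 6 mm when in; black frame around the keys 3 mm high. z is the panel's normal; the point moves with the key.
- key_large (a joint): Depth of the large-portion key: 0 out, 0.006 m fully in. About 3 N moves it; it has no return spring: it stays in and cannot be pulled out again.
- start_key_top (a point): Centre of the top of the start key: round, grey, 34 mm across, in a steel ring 4 mm high, at the panel's front right (panel_mid x -0.05, y -0.05), 120 mm right of the main switch. Top 14 mm over the panel at rest. z is the panel's normal; the point moves with the key.
- start_key (a joint): Depth of the start key: 0 at rest, 0.006 m fully pressed. Spring: 1.5 N to start, 5 N fully down; it comes back by itself.
- jar_small: The small empty open glass jar, 56 mm across, 62 mm tall, standing loose on the drip plate. Origin at the centre of its underside. One of the three jars stands under the spout (within a few mm of it seen from above), the other two wait behind it, over 0.13 m from it.
- jar_medium: The medium empty open glass jar, 68 mm across, 82 mm tall, standing loose on the drip plate. Origin at the centre of its underside. One of the three jars stands under the spout (within a few mm of it seen from above), the other two wait behind it, over 0.13 m from it.
- jar_large: The large empty open glass jar, 82 mm across, 105 mm tall, standing loose on the drip plate. Origin at the centre of its underside. One of the three jars stands under the spout (within a few mm of it seen from above), the other two wait behind it, over 0.13 m from it.
- jam_a: Closed jar of dark jam, white lid, 68 mm across, 82 mm tall, loose on the table right of the console. Bystander. Origin under its centre.
- jam_b: Closed jar of dark jam, gold-coloured lid, 82 mm across, 105 mm tall, loose on the table right of the console. Bystander. Origin under its centre.
- sample_jar: Small closed sample jar, 44 mm across, 50 mm tall, loose on the ledge behind the panel. Bystander. Origin under its centre.
- jar_lid: Gold-coloured twist-off jar lid, 67 mm across, 11 mm high, lying loose on the ledge behind the panel. Bystander. Origin under its centre.
- label_roll: Roll of paper labels, 90 mm across, 35 mm high, with a 40 mm hole, loose on the table at the front right of the console. Bystander. Origin under its centre.
- spoon: Steel spoon lying loose on the table in front of the console, roughly parallel to its front edge. Bystander. 180 mm long, its round bowl 40 mm across and 8 mm high at the +x end of its own frame. Origin under its middle.
Not all that is in view belongs to the job. Leave any green, purple or red look-alike of the jar_medium alone.

How it is judged (in metres and radians):
On the way, in this order (a step that is already met when the one before it is completed fails the run):
1. the main switch is turned on (over 0.30 of 0.36 rad) (value of joint main_switch above 0.3 rad), for 0.1 s.
2. the portion key of the jar under the spout is pushed in (over 4.5 of 6 mm) (((horizontal distance between jar_small and nozzle_tip below 0.04 m and value of joint key_small above 0.0045 m) or (horizontal distance between jar_medium and nozzle_tip below 0.04 m and value of joint key_medium above 0.0045 m) or (horizontal distance between jar_large and nozzle_tip below 0.04 m and value of joint key_large above 0.0045 m))), for 0.1 s.
3. the start key is pressed down (over 4.5 of 6 mm) (value of joint start_key above 0.0045 m), for 0.1 s.
At the end, for the whole second after the job is handed in: The main switch is on (over 0.30 rad), the portion key of the jar under the spout is in (over 4.5 mm) and the other two are out (under 3 mm), the start key is back up (under 1.5 mm), and all three empty jars stand within 15 mm of where they began (value of joint main_switch above 0.3 rad and ((horizontal distance between jar_small and nozzle_tip below 0.04 m and value of joint key_small above 0.0045 m) or (horizontal distance between jar_medium and nozzle_tip below 0.04 m and value of joint key_medium above 0.0045 m) or (horizontal distance between jar_large and nozzle_tip below 0.04 m and value of joint key_large above 0.0045 m)) and not ((not (horizontal distance between jar_small and nozzle_tip below 0.04 m) and value of joint key_small above 0.003 m) or (not (horizontal distance between jar_medium and nozzle_tip below 0.04 m) and value of joint key_medium above 0.003 m) or (not (horizontal distance between jar_large and nozzle_tip below 0.04 m) and value of joint key_large above 0.003 m)) and value of joint start_key below 0.0015 m and distance of each of jar_small, jar_medium, jar_large from where it was at the start of the episode below 0.015 m); the robot touches nothing.
It fails at once if a portion key or the start key is pressed (over 3 mm) while the main switch is still off (value of joint main_switch below 0.2 rad and value of joint any of start_key, key_small, key_medium, key_large above 0.003 m).
It fails at once if the start key is pressed (over 3 mm) before the right portion key is in (value of joint start_key above 0.003 m and not ((horizontal distance between jar_small and nozzle_tip below 0.04 m and value of joint key_small above 0.003 m) or (horizontal distance between jar_medium and nozzle_tip below 0.04 m and value of joint key_medium above 0.003 m) or (horizontal distance between jar_large and nozzle_tip below 0.04 m and value of joint key_large above 0.003 m))).
It fails at once if a portion key for another jar than the one under the spout is pushed in (over 3 mm) ((not (horizontal distance between jar_small and nozzle_tip below 0.04 m) and value of joint key_small above 0.003 m) or (not (horizontal distance between jar_medium and nozzle_tip below 0.04 m) and value of joint key_medium above 0.003 m) or (not (horizontal distance between jar_large and nozzle_tip below 0.04 m) and value of joint key_large above 0.003 m)).
It fails at once if an empty jar is shifted or lifted by more than 15 mm, or tipped (distance of any of jar_small, jar_medium, jar_large from where it was at the start of the episode above 0.015 m or angle between any of jar_small, jar_medium, jar_large's own z axis and vertical above 0.3 rad).
It fails at once if another loose thing is shifted or lifted by more than 20 mm (distance of any of jam_a, jam_b, sample_jar, jar_lid, label_roll, spoon from where it was at the start of the episode above 0.02 m).
It also fails if it takes over 38 s, if anything falls off the work surface, if the arm or the gripper's body presses on something with over 40 N, if the wrist force passes 120 N, or if a joint passes its speed limit or range.

### The arm

A 6-joint arm with a two-finger parallel gripper is mounted at the origin on the work surface. World frame = base frame: x ahead of the robot, y to its left, z up, the work surface at z = 0. Lengths are in m, angles in degrees, forces in N, time in s.
With the tool pointing down it reaches from about 0.25 to 0.725 m from the base axis. Payload 9.7 kg.
Tool frame: the origin (TCP) lies midway between the tips of the shut fingers; the grasp point (between the pads) lies 19 mm behind it; z points along the fingers, y is the line along which they close (so a half turn about z gives the same grasp; the last joint's range is limited). The gripper opens to 85 mm and grips with 20 to 120 N. Pads are 22 mm wide; open, the fingers measure 114 mm over their backs; the gripper's body (76 mm by 85 mm) begins 54 mm behind the grasp point. The pads swing forward as they close: fully open they stand 13 mm farther back than shut.
Start: joints at [72.823, 4.979, 10.078, 95.1, 0, 90], TCP at [0.162, 0.525, 0.231] pointing down, gripper open.
Joint ranges: [-179.16, 179.16], [-48.56, 103.87], [-65.8, 70.77], [-126.05, 130.52], [-82.76, 87.17], [-180, 180]. Speed limits (degrees/s): [127.2, 127.2, 147.25, 180, 180, 180].

### API

Orientations are given as [roll, pitch, yaw] about the fixed x, y, z axes, in that order (R = Rz(yaw) Ry(pitch) Rx(roll)).
In Python, from workcell import * gives the robot as it stands.
- The arm moves only by the tool servo_tool, never from a script. Its argument "moves" is a list of rows, each a list of 4 numbers: the shift along the world's x, y, z in fractions of the full range, 1 being 100 cm, then the turn about the world's z in shares of 45 degrees (1.0 is 45 degrees). A call has 1 to 20 rows; each row is the pose to reach, as a shift and turn from the pose commanded when the call began; what a row does not reach only later rows make up. A row lasts 1/12 s, in which the tool goes at most 41.7 mm and 7.16 degrees, less where a joint would pass 70% of its speed; a pose out of reach is approached as far as the arm can. A call with a gripper value outside its range is refused whole. "claw" is the closure, from 0 (fully open) to 1 (shut), set as the call begins (left out, the last holds). The fingers move at their own pace and stop on an object; "force" is the grip in N (left out, the last holds). Time passes only in rows, so rows that repeat a pose let the fingers close. It gives the time, the measured TCP pose, the force, the opening and the grip force at its end, in the units of the state.
- get_obs(): the state, without advancing time (a new reading comes with each control period).
- camera(name): name is "side" or "top"; returns the picture (480x640x3 uint8, red, green, blue); there is no depth.
- get_calibration(name): a dict with "fx", "fy", "cx", "cy" (pixels), "rvec" (rotation vector, rad) and "tvec" (3), from world to camera coordinates, as OpenCV has them. Camera axes: x right, y down, z forward; pixel columns grow to the right and rows downward; lengths in m; the calibration is good to about 2 mm. A picture is of the moment at which its call begins. get_calibration takes no time and is no camera call.
- job_done(): hands the job in; it is judged then, once.
The state is a dict: "time": time; "q": joint angles; "qd": joint speeds; "joint_efforts": joint torques, N m; "ee_pos": TCP position; "tcp_rot": TCP orientation; "wrist_force": force on the tool from outside, world axes, zero at the start; "torque": the same for the moment, N m; "opening": finger opening in m; "grasp_force": force on a finger pad.
Only numpy, scipy, OpenCV 4.12 (cv2) and the standard library are available. Lean on these libraries where they do the work, as an engineer would, in place of code of your own. Each camera call takes 0.05 s, during which the arm holds its last target. There are 200 camera calls.

## Working session

There is one attempt and no reset: what is moved stays moved. The work goes in short steps, Python scripts to look and compute and a tool call to move; the robot and the scene stay as the last step left them, time stands still between calls to the robot, and variables do not carry over. Pictures are saved under pics/ and viewed, at most 10 in all, crops included, and the job is handed in when it is done.

Besides the shell and the picture viewer there is one more tool, called after "Emit:" in YAML: its name, and indented under it one key for each argument. servo_tool: Moves the arm, as the interface text tells. Its arguments: {"type":"object","properties":{"moves":{"type":"array","items":{"type":"array","items":{"type":"number"}}},"claw":{"type":"number"},"force":{"type":"number"}},"required":["moves"]}

```bash
mkdir -p pics
python3 - <<'E'
from workcell import *
import cv2
for n in("top","side"):
    cv2.imwrite(f"pics/{n}0.png",camera(n)[:,:,::-1]); print(n,get_calibration(n))
o=get_obs();print(o["time"],o["ee_pos"],o["tcp_rot"],o["opening"])
E
```

```text
top {'fx': 565.2096685252933, 'fy': 565.2096685252933, 'cx': 313.576336281597, 'cy': 231.36723529385554, 'rvec': array([ 2.12465686, -2.13257047,  0.19898818]), 'tvec': array([-0.04362677,  0.58335405,  1.11658129])}
side {'fx': 473.39677082438817, 'fy': 473.39677082438817, 'cx': 326.6921923219029, 'cy': 234.61721840051536, 'rvec': array([ 2.11383939, -0.6950864 ,  0.35421885]), 'tvec': array([-0.48691245,  0.25235199,  0.96535548])}
0.1 [0.16236187 0.52527748 0.23063589] [-1.79930338e+02  7.38557007e-04  1.62824167e+02] 0.08551316467272005
```

View pics/top0.png

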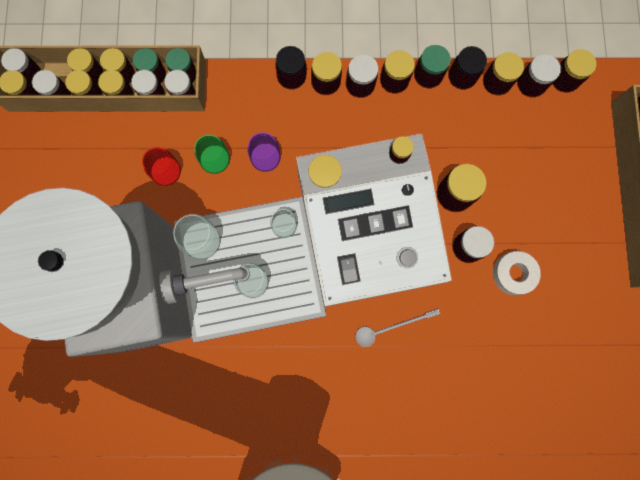

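View pics/side0.png

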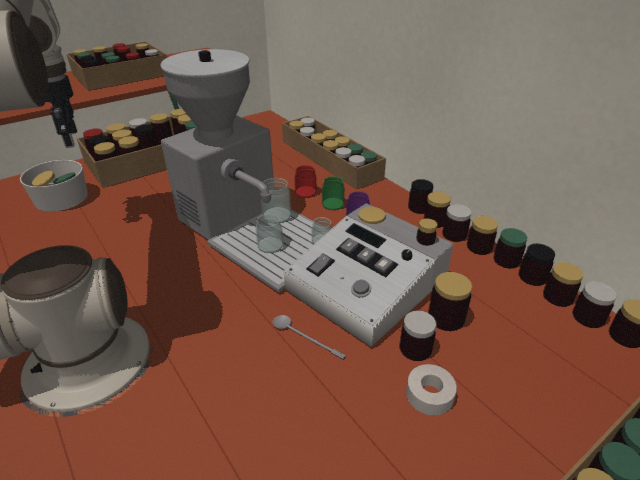

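The top view shows three clear jars: (198,237) biggest, (284,223) smallest, and (252,280) under the spout, tip about (245,272). Red, green and purple look-alikes are at (163,167), (213,154) and (265,152). The controls are the switch (348,269), keys (352,228), (376,223), (401,218) and start (407,257). I'll check these in one close crop.

```bash
cat > h.py <<'E'
import numpy as np, cv2
from workcell import *
def ray(n,uv):
    c=get_calibration(n);R=cv2.Rodrigues(c["rvec"])[0]
    d=R.T@np.array([(uv[0]-c["cx"])/c["fx"],(uv[1]-c["cy"])/c["fy"],1]);return -R.T@c["tvec"],d
def onz(n,uv,z):
    o,d=ray(n,uv);return o+d*(z-o[2])/d[2]
def proj(n,p):
    c=get_calibration(n);K=np.array([[c["fx"],0,c["cx"]],[0,c["fy"],c["cy"]],[0,0,1]])
    return cv2.projectPoints(np.array(p,float).reshape(-1,1,3),c["rvec"],c["tvec"],K,None)[0].reshape(-1,2)
E
python3 - <<'E'
import cv2
a=cv2.imread("pics/top0.png"); b=cv2.imread("pics/side0.png")
c=cv2.resize(a[170:310,300:460],None,fx=5,fy=5,interpolation=cv2.INTER_CUBIC)[:600]
cv2.imwrite("pics/c1.png",c[:600])
d=cv2.resize(a[200:320,165:310],None,fx=4,fy=4,interpolation=cv2.INTER_CUBIC)
e=cv2.resize(b[160:280,240:345],None,fx=4,fy=4,interpolation=cv2.INTER_CUBIC)
import numpy as np
cv2.imwrite("pics/c2.png",cv2.resize(np.hstack([d,e]),None,fx=.8,fy=.8))
E
```

```text
(no output)
```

View pics/c1.png

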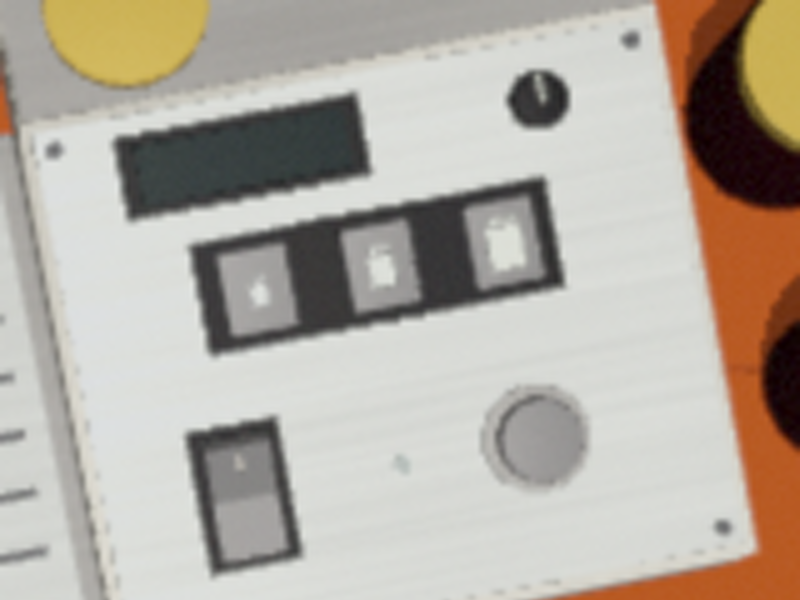

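View pics/c2.png

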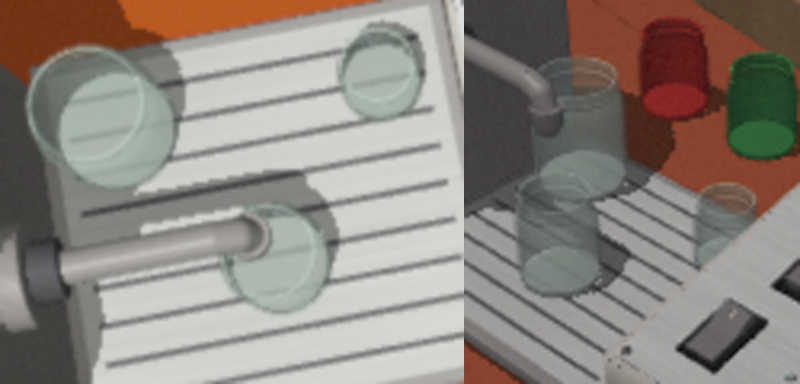

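The crop confirms the keys and signs, with small at (351.6,228.2), medium (376.2,223.4) and large (401,218.6), plus start at (408.4,257.6) and the switch at (348.8,269.2). The jar under the spout sits between the other two in size. Next I'll fit the panel pose and check the jar sizes with numbers.

```bash
cat >> h.py <<'E'
def fit():
    s,c=np.sin(.2),np.cos(.2)
    # panel x,y,h, pixel
    F=[(.03,.05,.012,351.5,228.1),(.03,0,.012,376.1,223.3),(.03,-.05,.012,400.9,218.5),(-.05,-.05,.014,408.3,257.5),(-.05,.07,.003,348.7,269.1),(.03,0,.003,375.5,223.0)]
    L=np.array([[x*c-h*s,y] for x,y,h,u,v in F]);Z=[.088+x*s+h*c for x,y,h,u,v in F]
    W=np.array([onz("top",f[3:],z)[:2] for f,z in zip(F,Z)])
    a,b=L.mean(0),W.mean(0);l=(L-a)@[1,1j];w=(W-b)@[1,1j]
    th=np.angle(np.sum(w*l.conj()));R=np.array([[np.cos(th),-np.sin(th)],[np.sin(th),np.cos(th)]])
    return th,b-R@a,R,W-(L@R.T+b-R@a)
E
python3 - <<'E'
from h import *
th,t,R,res=fit();print("yaw",th,"origin",t,"res mm\n",(res*1e3).round(1))
s,c=np.sin(.2),np.cos(.2)
for n,x,y,h in [("sw_on",-.033,.07,.0055),("sw_off",-.033,.07,.0115),("sw_pivot",-.05,.07,.0055),("med",.03,0,.012),("start",-.05,-.05,.014)]:
    print(n,np.r_[R@[x*c-h*s,y]+t,.088+x*s+h*c].round(4))
noz=R@[-.03,.27]+t;print("nozzle",noz,"px",proj("top",[*noz,.157]),proj("side",[*noz,.157]))
print("up normal",R@[-s,0],c)
# jar base discs
for n,p,w in [("under",(279,258),100),("L",(117,130),117),("S",(380,74),79)]:
    u=165+p[0]/3.2;v=200+p[1]/3.2;q=onz("top",(u,v),.024);q2=onz("top",(u+w/3.2,v),.024);print(n,q.round(3),"diam",np.linalg.norm(q2-q).round(3),"to nozzle",np.linalg.norm(q[:2]-noz).round(3))
E
```

```text
yaw 0.1929109125036818 origin [ 0.5632521 -0.174722 ] res mm
 [[-0.3 -0.1]
 [-0.4  0.1]
 [-0.4 -0.3]
 [ 0.7  0.3]
 [ 0.1  0.1]
 [ 0.2 -0.1]]
sw_on [ 0.517  -0.1124  0.0868]
sw_off [ 0.5158 -0.1127  0.0927]
sw_pivot [ 0.5007 -0.1156  0.0835]
med [ 0.5898 -0.1695  0.1057]
start [ 0.522  -0.2337  0.0918]
nozzle [0.4820451  0.08451809] px [[243.82819858 275.1120724 ]] [[265.77400516 200.61536466]]
up normal [-0.19498408 -0.03808821] 0.9800665778412416
under [0.484 0.083 0.024] diam 0.065 to nozzle 0.003
L [0.569 0.191 0.024] diam 0.077 to nozzle 0.138
S [0.607 0.017 0.024] diam 0.053 to nozzle 0.141
```

Jar under the spout measures 65 mm across against 68 for medium, and it is 3 mm from the nozzle, so the middle key is correct. I'll swing around the hopper at a small radius with the gripper shut.

Careful with the scale: shifts go in shares of 100 cm and turns go in shares of 45 degrees. That gives: -52.5 cm / 100 = -0.525, -35.5 cm / 100 = -0.355, 0.35 rad / 0.7854 = 0.4456.

Emit:
servo_tool:
  claw: 1
  moves:
    - [-0.003,-0.035,0,0.0637]
    - [-0.006,-0.07,0,0.1273]
    - [-0.008,-0.105,0,0.191]
    - [-0.01,-0.14,0,0.2546]
    - [-0.012,-0.175,0,0.3183]
    - [0.01,-0.205,0,0.382]
    - [0.03,-0.235,0,0.4456]
    - [0.05,-0.265,0,0.5093]
    - [0.07,-0.295,0,0.573]
    - [0.09,-0.325,0,0.6277]
    - [0.108,-0.355,0,0.6277]
    - [0.125,-0.385,0,0.6277]
    - [0.143,-0.42,0,0.6277]
    - [0.16,-0.455,0,0.6277]
    - [0.18,-0.49,0,0.6277]
    - [0.198,-0.525,0,0.6277]
    - [0.198,-0.525,0,0.6277]
    - [0.198,-0.525,0,0.6277]

```text
time: 1.6
ee_pos: [0.3606, -0.0014, 0.2307]
tcp_rot: [180.0, -0.1, -169.2]
wrist_force: [0.6, 0.7, 0.3]
opening: 0.0003
grasp_force: 0.0
```

Run:
```python
from h import *
o=get_obs();print(o["q"],o["wrist_force"],o["opening"])
th,t,R,_=fit();s,c=np.sin(.2),np.cos(.2)
for n,x,y,h in [("sw13",-.037,.07,.0055),("med",.03,0,.012),("start",-.05,-.05,.014)]:
    p=np.r_[R@[x*c-h*s,y]+t,.088+x*s+h*c];print(n,((p-o["ee_pos"])*100).round(2))
print(o["ee_pos"],o["tcp_rot"])
```

```text
[-2.21626056e-01 -2.05923865e+01 -1.27259030e+01  9.79529760e+01
  1.65192949e-03 -1.09802898e+01] [0.58691644 0.71976253 0.33348508] 0.0003112857618862138
sw13 [ 15.26 -11.18 -14.47]
med [ 22.92 -16.82 -12.5 ]
start [ 16.14 -23.23 -13.89]
[ 0.36056995 -0.00138651  0.23072464] [ 1.79981904e+02 -8.45944106e-02 -1.69241324e+02]
```

To row units: 15.3 cm / 100 = 0.153, 12.5 cm / 100 = 0.125.

Emit:
servo_tool:
  moves:
    - [0.025,-0.02,-0.01,0]
    - [0.05,-0.04,-0.02,0]
    - [0.075,-0.06,-0.04,0]
    - [0.1,-0.08,-0.06,0]
    - [0.125,-0.095,-0.08,0]
    - [0.145,-0.107,-0.1,0]
    - [0.153,-0.112,-0.11,0]
    - [0.153,-0.112,-0.115,0]
    - [0.153,-0.112,-0.115,0]
    - [0.153,-0.112,-0.115,0]

```text
time: 2.43
ee_pos: [0.5129, -0.1103, 0.1172]
tcp_rot: [180.0, 0.0, -168.9]
wrist_force: [0.0, 0.5, 0.2]
opening: 0.0
grasp_force: 0.0
```

Run:
```python
from h import *
im=camera("top")[:,:,::-1];im2=camera("side")[:,:,::-1]
a=cv2.resize(im[150:310,300:460],(480,480),interpolation=cv2.INTER_CUBIC)
b=cv2.resize(im2[190:350,270:430],(480,480),interpolation=cv2.INTER_CUBIC)
cv2.imwrite("pics/s1.png",cv2.resize(np.hstack([a,b]),(800,400)))
```

```text
(no output)
```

View pics/s1.png

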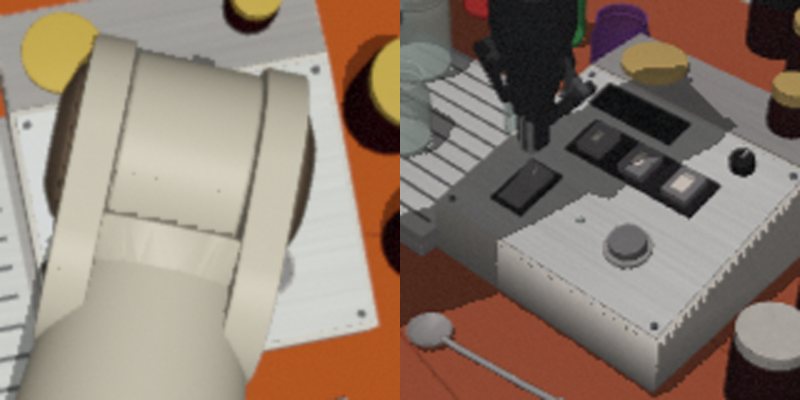

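The side view shows the shut fingertips just above the back half of the rocker, with tips near crop (532,148) and the rocker at (527,187). Descending gently.

Run:
```python
from h import *
print(proj("side",[.5129,-.1103,.1172]),"seen ~ (323,249)")
th,t,R,_=fit();s,c=np.sin(.2),np.cos(.2)
q=lambda x,y,h:np.r_[R@[x*c-h*s,y]+t,.088+x*s+h*c]
print(proj("side",[q(.03,-.05,.012),q(-.05,-.05,.014)]),"seen ~(384,263.5),(381,288)")
```

```text
[[322.87352413 248.20155054]] seen ~ (323,249)
[[383.22549373 262.26148174]
 [360.4258463  284.64361601]] seen ~(384,263.5),(381,288)
```

To row units: -2.8 cm / 100 = -0.028, -2.7 cm / 100 = -0.027.

Emit:
servo_tool:
  moves:
    - [0,-0.002,-0.007,0]
    - [0,-0.002,-0.012,0]
    - [0,-0.002,-0.015,0]
    - [0,-0.002,-0.018,0]
    - [0,-0.002,-0.02,0]
    - [0,-0.002,-0.022,0]
    - [0,-0.002,-0.024,0]
    - [0,-0.002,-0.026,0]
    - [0,-0.002,-0.027,0]
    - [0,-0.002,-0.028,0]
    - [0,-0.002,-0.028,0]
    - [0,-0.002,-0.028,0]

```text
time: 3.53
ee_pos: [0.5134, -0.1135, 0.0883]
tcp_rot: [-180.0, -0.0, -168.9]
wrist_force: [-0.1, -0.6, 2.2]
opening: 0.0003
grasp_force: 1.2
```

To row units: -0.25 cm / 100 = -0.0025, -0.2 cm / 100 = -0.002.

Emit:
servo_tool:
  moves:
    - [0,0,-0.001,0]
    - [0,0,-0.002,0]
    - [0,0,-0.0025,0]
    - [0,0,-0.0025,0]
    - [0,0,-0.0025,0]

```text
time: 3.95
ee_pos: [0.5138, -0.1136, 0.0871]
tcp_rot: [-180.0, 0.1, -168.9]
wrist_force: [-0.6, 0.8, 12.5]
opening: 0.0002
grasp_force: 6.2
```

12.5 N at the expected height, so the rocker is on its stop. Next the medium key.

To row units: 7.4 cm / 100 = 0.074, -5.6 cm / 100 = -0.056.

Emit:
servo_tool:
  moves:
    - [0,0,0.015,0]
    - [0,0,0.03,0]
    - [0,0,0.04,0]
    - [0.025,-0.02,0.04,0]
    - [0.05,-0.04,0.04,0]
    - [0.074,-0.056,0.04,0]
    - [0.074,-0.056,0.04,0]
    - [0.074,-0.056,0.04,0]
    - [0.074,-0.056,0.04,0]

```text
time: 4.7
ee_pos: [0.5868, -0.1694, 0.125]
tcp_rot: [179.9, -0.1, -168.9]
wrist_force: [0.1, -0.2, -0.8]
opening: 0.0002
grasp_force: 0.0
```

Run:
```python
from h import *
o=get_obs();th,t,R,_=fit();s,c=np.sin(.2),np.cos(.2)
for n,x,y,h in [("med",.03,0,.012),("start",-.05,-.05,.014)]:
    p=np.r_[R@[x*c-h*s,y]+t,.088+x*s+h*c];print(n,((p-o["ee_pos"])*100).round(2))
im2=camera("side")[:,:,::-1]
cv2.imwrite("pics/s2.png",cv2.resize(im2[190:350,270:430],(600,600),interpolation=cv2.INTER_CUBIC))
```

```text
med [ 0.3  -0.02 -1.93]
start [-6.48 -6.43 -3.32]
```

View pics/s2.png

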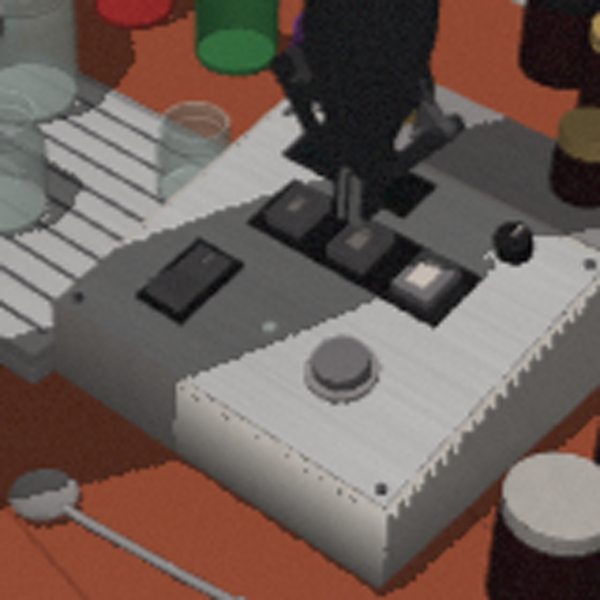

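The rocker now shows its front half raised (on) at about (190,278), and the fingertips at (348,215) are right over the middle key.

To row units: -2.4 cm / 100 = -0.024, -1.6 cm / 100 = -0.016.

Emit:
servo_tool:
  moves:
    - [0.001,0,-0.008,0]
    - [0.001,0,-0.013,0]
    - [0.001,0,-0.016,0]
    - [0.001,0,-0.018,0]
    - [0.001,0,-0.02,0]
    - [0.001,0,-0.022,0]
    - [0.001,0,-0.023,0]
    - [0.001,0,-0.024,0]
    - [0.001,0,-0.024,0]
    - [0.001,0,-0.024,0]

```text
time: 5.58
ee_pos: [0.5885, -0.1696, 0.1019]
tcp_rot: [-180.0, 0.0, -168.9]
wrist_force: [1.2, 0.7, 1.3]
opening: -0.0
grasp_force: 0.7
```

To row units: -0.2 cm / 100 = -0.002, -0.15 cm / 100 = -0.0015.

Emit:
servo_tool:
  moves:
    - [0,0,-0.001,0]
    - [0,0,-0.0015,0]
    - [0,0,-0.002,0]
    - [0,0,-0.002,0]
    - [0,0,-0.002,0]

```text
time: 6.0
ee_pos: [0.5888, -0.1696, 0.1007]
tcp_rot: [-180.0, 0.1, -168.9]
wrist_force: [-0.8, 0.9, 6.7]
opening: -0.0005
grasp_force: 3.6
```

To row units: -0.1 cm / 100 = -0.001, -0.05 cm / 100 = -0.0005.

Emit:
servo_tool:
  moves:
    - [0,0,-0.0005,0]
    - [0,0,-0.001,0]
    - [0,0,-0.001,0]
    - [0,0,-0.001,0]

```text
time: 6.33
ee_pos: [0.5888, -0.1697, 0.1005]
tcp_rot: [-179.9, 0.1, -168.9]
wrist_force: [-1.7, 2.4, 11.4]
opening: -0.0
grasp_force: 6.1
```

The key is on its stop at 11 N. Next the start key.

To row units: -7 cm / 100 = -0.07, -6.4 cm / 100 = -0.064.

Emit:
servo_tool:
  moves:
    - [0,0,0.01,0]
    - [0,0,0.025,0]
    - [0,0,0.03,0]
    - [-0.023,-0.022,0.03,0]
    - [-0.046,-0.044,0.03,0]
    - [-0.07,-0.064,0.025,0]
    - [-0.07,-0.064,0.016,0]
    - [-0.07,-0.064,0.01,0]
    - [-0.07,-0.064,0.01,0]
    - [-0.07,-0.064,0.01,0]

```text
time: 7.17
ee_pos: [0.5186, -0.233, 0.1083]
tcp_rot: [180.0, -0.0, -168.9]
wrist_force: [-0.1, -0.7, -0.1]
opening: -0.0
grasp_force: 0.0
```

Run:
```python
from h import *
o=get_obs();th,t,R,_=fit();s,c=np.sin(.2),np.cos(.2)
p=np.r_[R@[-.05*c-.014*s,-.05]+t,.088-.05*s+.014*c];print(((p-o["ee_pos"])*100).round(2))
im2=camera("side")[:,:,::-1]
cv2.imwrite("pics/s3.png",cv2.resize(im2[190:350,270:430],(600,600),interpolation=cv2.INTER_CUBIC))
```

```text
[ 0.34 -0.07 -1.65]
```

View pics/s3.png

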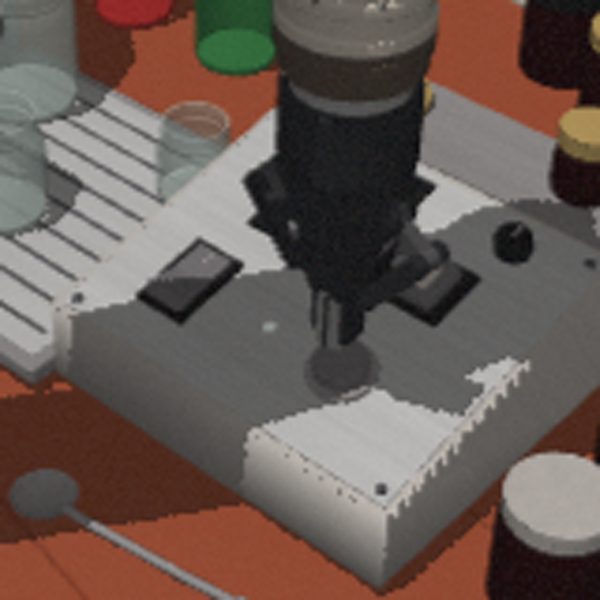

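The tips at (337,335) are over the round start key, and the large key shows undisturbed. Pressing start.

To row units: -2.2 cm / 100 = -0.022, -2.1 cm / 100 = -0.021.

Emit:
servo_tool:
  moves:
    - [0,0,-0.006,0]
    - [0,0,-0.011,0]
    - [0,0,-0.014,0]
    - [0,0,-0.016,0]
    - [0,0,-0.018,0]
    - [0,0,-0.02,0]
    - [0,0,-0.021,0]
    - [0,0,-0.022,0]
    - [0,0,-0.022,0]
    - [0,0,-0.022,0]

```text
time: 8.05
ee_pos: [0.5187, -0.2336, 0.0872]
tcp_rot: [-180.0, 0.0, -168.9]
wrist_force: [1.0, 1.0, 4.8]
opening: -0.0003
grasp_force: 2.2
```

To row units: -0.25 cm / 100 = -0.0025, -0.2 cm / 100 = -0.002.

Emit:
servo_tool:
  moves:
    - [0,0,-0.001,0]
    - [0,0,-0.002,0]
    - [0,0,-0.0025,0]
    - [0,0,-0.0025,0]
    - [0,0,-0.0025,0]

```text
time: 8.47
ee_pos: [0.519, -0.2337, 0.0862]
tcp_rot: [-179.9, 0.1, -168.9]
wrist_force: [-1.4, 3.8, 14.7]
opening: -0.0002
grasp_force: 7.3
```

14.7 N at the stop. Lifting clear, retreating and checking.

To row units: -19 cm / 100 = -0.19, -17 cm / 100 = -0.17.

Emit:
servo_tool:
  moves:
    - [0,0,0.01,0]
    - [0,0,0.03,0]
    - [0,0,0.06,0]
    - [0,0,0.09,0]
    - [-0.02,0.01,0.12,0]
    - [-0.05,0.03,0.14,0]
    - [-0.08,0.05,0.14,0]
    - [-0.11,0.07,0.14,0]
    - [-0.14,0.09,0.14,0]
    - [-0.17,0.11,0.14,0]
    - [-0.19,0.13,0.14,0]
    - [-0.19,0.13,0.14,0]
    - [-0.19,0.13,0.14,0]

```text
time: 9.55
ee_pos: [0.3278, -0.1032, 0.2247]
tcp_rot: [-179.9, 0.1, -168.9]
wrist_force: [0.9, -0.2, -0.6]
opening: 0.0002
grasp_force: 0.0
```

Run:
```python
from h import *
b=camera("side")[:,:,::-1];a=camera("top")[:,:,::-1]
f=lambda i:cv2.resize(i,(400,400),interpolation=cv2.INTER_CUBIC)
cv2.imwrite("pics/e.png",np.hstack([f(b[190:310,300:420]),f(a[150:310,300:460])]))
d0=cv2.absdiff(cv2.imread("pics/top0.png"),a).max(2)>40
for n,(x,y) in dict(under=(252,280),L=(198,237),S=(284,223),lid=(325,171),sample=(402,148),jb=(466,183),ja=(478,242),roll=(517,273)).items(): print(n,d0[y-18:y+18,x-18:x+18].sum())
```

```text
under 0
L 0
S 0
lid 0
sample 0
jb 0
ja 0
roll 0
```

View pics/e.png

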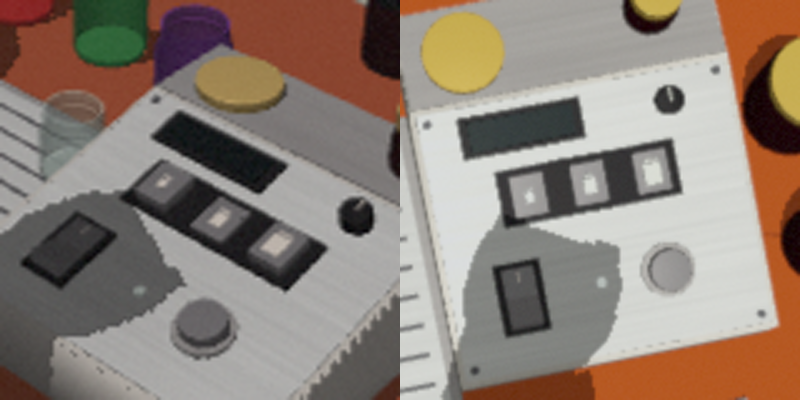

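The final picture shows the switch on, the middle key (220,220) lower than its neighbours, start (203,323) back up, and nothing else moved. Handing in.

```bash
python3 -c "
from workcell import *
print(job_done())"
```

```text
the job is handed in; nothing more can be done
None
```

The job is handed in, with no verdict returned: the main switch is on, the medium key (for the medium jar under the spout) is in, start was pressed and came back up, and the jars and bystanders I compared in the top view (all but the spoon) had not moved.

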